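Empty the drying cabinet

ROBOT

A 6-joint arm with a two-finger parallel gripper is mounted at the origin on the work surface. World frame = base frame: x ahead of the robot, y to its left, z up, the work surface at z = 0. Lengths are in m, angles in degrees, forces in N, time in s.
With the tool pointing down it reaches from about 0.3 to 0.75 m from the base axis. Payload 8.5 kg.
Tool frame: the origin (TCP) lies at the centre of the arm's flange, where the gripper is bolted on; the fingertips stand 173 mm ahead of it and the grasp point (between the pads) lies env.pinch_z ahead of it (env.pinch_z is the distance from the TCP to the grasp point, in m); z points along the fingers, y is the line along which they close (so a half turn about z gives the same grasp; the last joint's range is limited). The gripper opens to 85 mm and grips with 20 to 120 N. Pads are 22 mm wide; open, the fingers measure 114 mm over their backs; the gripper's body (76 mm by 85 mm) begins 54 mm behind the grasp point. The pads swing forward as they close: fully open they stand 13 mm farther back than shut.
Start: joints at [-84.471, 21.807, 74.336, -0, 83.858, -12.336], TCP at [0.169, -0.523, 0.405] pointing down, gripper open.
Joint ranges: [-178.18, 178.18], [-50.72, 133.34], [12.68, 142.11], [-81.47, 261.47], [9.98, 163.14], [-165.26, 165.26]. Speed limits (degrees/s): [136.94, 136.94, 180, 180, 180, 180].

INTERFACE

Orientations are given as a 3x3 rotation matrix whose columns are the frame's x, y, z axes.
In Python, from rig import env, get_image, job, spotter gives the robot as it stands. The module is installed in compiled form; this text tells all that it offers.
- The arm moves only by the shell command python3 -m creep 'ROWS' [FORCE]. ROWS is text: rows parted by semicolons, each of 7 numbers parted by spaces: the turn, a rotation vector about the tool's x, y, z in units of 8 degrees (1.0 is 8 degrees), then the shift along the tool's x, y, z in units of 30 mm (1.0 is 30 mm), then the finger opening in mm, from 0 to 85.4. A call has 1 to 12 rows; each row is the pose to reach, as a shift and turn from the pose commanded when the call began, along the tool's axes at that moment; what a row does not reach only later rows make up. A row lasts 1/10 s, in which the tool goes at most 50 mm and 8.59 degrees, less where a joint would pass 70% of its speed; a pose out of reach is approached as far as the arm can. A call with a gripper value outside its range is refused whole. The fingers move at their own pace and stop on an object; FORCE is the grip in N (left out, the last holds). Time passes only in rows, so rows that repeat a pose let the fingers close. It gives the time, the measured TCP pose, the force, the opening and the grip force at its end, in the units of the state.
- env.observe(): the state, without advancing time (a new reading comes with each control period).
- get_image(name): name is "scene" or "top"; returns a dict with "image" (384x512x3 uint8, blue, green, red), "depth" (384x512 float32, m along the optical axis (not along the pixel's ray), 0 where there is no reading), "intrinsics" (3x3 intrinsics, pixels), "view" (4x4, takes a point from world to camera coordinates). Camera axes: x right, y up, looking along -z (the intrinsics and any distortion apply to the point x, -y, -z); pixel columns grow to the right and rows downward; lengths in m; the calibration is good to about 2 mm. A picture is of the moment at which its call begins.
- job.close_job(): hands the job in; it is judged then, once.
Trained networks look in a picture, given as the dict that the camera call returned (one of the last four; its "shot" number tells which), for a name from the list of things; names that differ only in an ending like _2 or _b are one class to them, and where a whole thing is asked for, a point or a joint stands for the part that bears it (a point fixed in the world has none). Each returns a list of dicts, best first, with "p" (0 to 1); they miss things now and then, are a little off and sometimes report something else, mostly with a low value. They report only what shows in the picture. A call takes as long as a camera call.
- spotter.boxes_of(label, picture): "xy" ([column, row] in pixels, amid what is visible of it).
The state is a dict: "time_s": time; "q": joint angles; "qvel": joint speeds; "joint_efforts": joint torques, N m; "position": TCP position; "tool_rot": TCP orientation; "ft_force": force on the tool from outside, world axes, zero at the start; "wrist_torque": the same for the moment, N m; "grip_width": finger opening in m; "gripper_force": force on a finger pad.
Only numpy, scipy, OpenCV 4.12 (cv2) and the standard library are available. Lean on these libraries where they do the work, as an engineer would, in place of code of your own. Each camera call takes 0.05 s, during which the arm holds its last target. There are 200 camera calls.

TASK

The cups in the small drying cabinet are dry. First let the damp air out by sliding the damper on the roof until its grip is level with the brass mark clip; then, with the hook tool, drag the tray out by its pull ring until it is clear of the cabinet's mouth and flat on the apron. Put the hook back in its rest, prong down, set every cup gently upright and wholly on the round bat, push the empty tray wholly back inside and slide the damper fully shut, leaving the other pottery and tools alone.

Things in the scene. Friction and masses are not known exactly. Their poses are not given: they have to be found in the camera images.
- cabinet: Drying cabinet fixed on the table, white, 250 mm wide (its x) and 126 mm high, with a clear roof. Origin: on the table, in the middle of the mouth. The mouth faces its -y; the chamber runs 182 mm deep from y = 0 to +y. In front of the mouth (y = -190 mm to 0) lies the apron, a flat floor 8 mm above the table with 12 mm high side rails 222 mm apart that guide the tray. x lies along the roof's damper track.
- damper_top (a point): Top centre of the damper grip, a black upright block on the roof, 20 mm along its track (the cabinet's x), 28 mm across it and 40 mm high. Its foot stands 0.5 mm over the track, which is 40 mm wide, 170 mm long and 14 mm high on the roof. The grip slides 120 mm along the cabinet's x, from -60 to +60 mm off the cabinet's middle, with about 1.5 N of friction, and stays where it is left. Fully shut is the -x end stop (-60 mm); at the start it is at or near it.
- mark_clip: Small brass mark clip, 22 mm along x, 12 mm high, fixed on the roof beside the damper track, on the side away from the mouth. Origin: on the roof, at its middle; its x axis is along the track. The damper is set when the grip's centre has the clip's place along the track (0 along the clip's x).
- tray: Loose aluminium tray, 0.5 kg, 212 mm (x) by 130 mm (y), rim 14 mm high, 4 mm thick. Origin: centre of its underside, 8 mm above the table. At the start about 90 mm behind the mouth. Clear of the mouth at 65 mm or more before it (80 to 100 mm gives room to reach the cups); wholly back inside at 65 mm or more behind it, where shut fingers can push it against the ring's front.
- tray_ring (a point): Centre of the tray's pull ring, which lies flat, 105 mm in front (-y) of the tray's origin and 16 mm above its underside: a steel ring with a clear opening of about 30 mm, of 7 mm wire, its outer front 23 mm before this point. At the start it stands some 15 mm outside the mouth, under which a gripper has no room, hence the hook.
- hook_grip (a point): Centre of the hook tool's wooden handle, 110 mm long (its x), 20 mm wide (y), 22 mm high (z); tool mass 0.15 kg. From the handle's +x end a straight 8 mm steel rod runs on to 170 mm from the handle's centre and there bends straight down (-z) into the prong. At the start it lies level in its rest, prong down.
- hook_tip (a point): Lower end of the hook's prong (8 mm thick), 170 mm ahead (+x) of the handle's centre and 45 mm below it.
- rest_seat (a point): Where the handle's centre lies in the rest, 61 mm above the table. The rest is fixed: two wooden forks 84 mm apart, open at the top, that carry the handle along the rest's x; each is 12 mm thick (x), its slot 32 mm wide (y), slot floor 50 mm and fork tips 64 mm above the table. The space between the forks (72 mm) is free for fingers.
- bat: Round plaster bat, 260 mm across, 12 mm thick, fixed on the table. Origin: centre of its underside.
- cupA_mid (a point): Dry clay cup without a handle, outer diameter 54 mm, 64 mm high, wall 5 mm, 0.14 kg, open at the top. The point is its centre, half-way up (32 mm above its foot); z is its own axis. There are two or three cups (the absent one is None), at the start standing side by side in the tray, about 66 mm apart.
- cupB_mid (a point): Dry clay cup without a handle, outer diameter 54 mm, 64 mm high, wall 5 mm, 0.14 kg, open at the top. The point is its centre, half-way up (32 mm above its foot); z is its own axis. There are two or three cups (the absent one is None), at the start standing side by side in the tray, about 66 mm apart.
- cupC_mid (a point): Dry clay cup without a handle, outer diameter 54 mm, 64 mm high, wall 5 mm, 0.14 kg, open at the top. The point is its centre, half-way up (32 mm above its foot); z is its own axis. There are two or three cups (the absent one is None), at the start standing side by side in the tray, about 66 mm apart.
- bowl: Bystander: clay bowl, 110 mm across, 50 mm high. Origin: centre of its underside. Leave alone.
- jar: Bystander: lidded clay jar, 84 mm across, 114 mm high. Origin: centre of its underside. Leave alone.
- tile: Bystander: flat clay tile 70 x 60 x 14 mm. Origin: centre of its underside. Leave alone.
- modelling_tool: Bystander: a spatula lying on the table. Leave alone.

How it is judged (in metres and radians):
On the way, in this order (a step that is already met when the one before it is completed fails the run):
1. the damper grip is level with the mark clip while the tray is still in the cabinet (x of damper_top in the frame of mark_clip between -0.007 and 0.007 m and y of tray in the frame of cabinet above 0.07 m), for 0.2 s.
2. the hook's prong is in the pull ring and pulls the tray on its way out (y of tray in the frame of cabinet between -0.04 and 0.065 m and horizontal distance between hook_tip and tray_ring below 0.022 m and z of hook_tip in the frame of tray below 0.016 m and contact force between hook and tray above 0.2 N), for 0.05 s.
3. the tray is clear of the mouth, flat on the apron (y of tray in the frame of cabinet below -0.055 m and angle between tray's own z axis and vertical below 0.08 rad), for 0.2 s.
At the end, for the whole second after the job is handed in: Damper within 8 mm of its shut end; tray flat inside, origin 60 mm or more behind the mouth; hook level and still in its rest, handle within 25 mm of the seat point; each cup upright (0.12 rad) and still on the bat, its centre within 108 mm of the bat's (x of damper_top in the frame of cabinet below -0.052 m and y of tray in the frame of cabinet above 0.06 m and angle between tray's own z axis and vertical below 0.08 rad and linear speed of each of tray, hook, cupA, cupB, cupC below 0.02 m/s and horizontal distance between hook_grip and rest_seat below 0.025 m and height (world z) of hook_grip between 0.053 and 0.069 m and angle between hook_grip's own z axis and vertical below 0.2 rad and horizontal distance between each of cupA_mid, cupB_mid, cupC_mid and bat below 0.108 m and height (world z) of cupA_mid between 0.038 and 0.05 m and angle between each of cupA_mid, cupB_mid, cupC_mid's own z axis and vertical below 0.12 rad and height (world z) of cupB_mid between 0.038 and 0.05 m and height (world z) of cupC_mid between 0.038 and 0.05 m); the robot touches nothing.
It fails at once if the bowl, jar, tile or spatula is moved by more than 30 mm (distance of any of bowl, jar, tile, modelling_tool from where it was at the start of the episode above 0.03 m).
It fails at once if a cup is banged down on the bat (over 60 N) (contact force between any of cupA, cupB, cupC and bat above 60 N).
Of cupA, cupB, cupC only 2 to 3 are there at a start; the rules pass over those that are not, and their reading is None.
At some moment in a run one of cupA, cupB, cupC may be knocked a few centimetres aside while the robot is not near it.
It also fails if it takes over 200 s, if anything falls off the work surface, if the arm or the gripper's body presses on something with over 40 N, if the wrist force passes 120 N, or if a joint passes its speed limit or range.

## Working session

There is one attempt and no reset: what is moved stays moved. The work goes in short steps, Python scripts to look and compute and a shell command to move; the robot and the scene stay as the last step left them, time stands still between calls to the robot, and variables do not carry over. Pictures are saved under pics/ and viewed, at most 14 in all, crops included, and the job is handed in when it is done.

```bash
mkdir -p pics; cat > h.py <<'E'
import numpy as np, cv2
from rig import env,get_image,job,spotter
def w(pic,u,v,z=None,d=None):
    K=pic["intrinsics"];V=np.linalg.inv(pic["view"])
    r=np.array([(u-K[0,2])/K[0,0],-(v-K[1,2])/K[1,1],-1.0])
    if z is None:
        if d is None:d=pic["depth"][int(round(v)),int(round(u))]
        return V[:3,:3]@(r*d)+V[:3,3]
    R=V[:3,:3]@r
    return V[:3,3]+R*(z-V[2,3])/R[2]
def cloud(pic):
    K=pic["intrinsics"];V=np.linalg.inv(pic["view"]);d=pic["depth"]
    v,u=np.mgrid[:d.shape[0],:d.shape[1]]
    P=np.stack([(u-K[0,2])/K[0,0]*d,-(v-K[1,2])/K[1,1]*d,-d],-1)
    return P@V[:3,:3].T+V[:3,3]
E
python3 - <<'E'
from h import *
np.set_printoptions(precision=4,suppress=True)
for n in("top","scene"):
    p=get_image(n);cv2.imwrite(f"pics/{n}0.png",p["image"])
    print(n,p["intrinsics"].tolist(),np.linalg.inv(p["view"]),p.keys())
    for l in "cabinet damper_top mark_clip tray tray_ring hook_grip hook_tip rest_seat bat cupA_mid bowl jar tile modelling_tool".split():
        for b in spotter.boxes_of(l,p)[:3]:
            if b["p"]>.3: print(l,round(b["p"],2),np.round(b["xy"]),w(p,*b["xy"]))
o=env.observe();print(env.pinch_z,o["position"],o["tool_rot"])
E
```

```text
top [[377.6409977508079, 0.0, 253.14186945693672], [0.0, 377.6409977508079, 189.0501720389079], [0.0, 0.0, 1.0]] [[ 0.027   0.9979 -0.0592  0.4565]
 [-0.9995  0.0278  0.0139 -0.0085]
 [ 0.0155  0.0588  0.9982  1.3766]
 [ 0.      0.      0.      1.    ]] dict_keys(['image', 'depth', 'intrinsics', 'view', 'shot'])
cabinet 0.94 [174. 188.] [0.5331 0.2568 0.0266]
damper_top 0.4 [152. 197.] [0.4937 0.2949 0.1795]
mark_clip 0.65 [363. 203.] [ 0.4967 -0.4084  0.0704]
mark_clip 0.6 [141. 181.] [0.5475 0.3417 0.1365]
hook_grip 0.55 [364. 208.] [ 0.4785 -0.415   0.0686]
hook_tip 0.54 [360. 204.] [ 0.4907 -0.3963  0.0771]
rest_seat 0.67 [352. 208.] [ 0.4794 -0.3868  0.0077]
rest_seat 0.32 [152. 199.] [0.4864 0.2909 0.1828]
bat 0.87 [287. 184.] [ 0.5579 -0.1509  0.0152]
bowl 0.89 [248. 126.] [ 0.7681 -0.0009  0.005 ]
jar 0.72 [286. 126.] [ 0.7494 -0.1326  0.1066]
jar 0.58 [337. 246.] [ 0.3397 -0.3327  0.0151]
tile 0.86 [337. 245.] [ 0.3454 -0.3348  0.0151]
modelling_tool 0.91 [174. 247.] [0.3213 0.2498 0.005 ]
scene [[348.6179510627491, 0.0, 257.653110177358], [0.0, 348.6179510627491, 190.549683
[... 476 characters left out ...]
k_grip 0.92 [129. 328.] [ 0.5215 -0.4128  0.0701]
hook_tip 0.9 [129. 321.] [ 0.5103 -0.4044  0.0716]
rest_seat 0.87 [125. 334.] [ 0.481  -0.4115  0.006 ]
rest_seat 0.47 [130. 324.] [ 0.5156 -0.4074  0.0726]
bat 0.81 [234. 278.] [ 0.571 -0.177  0.01 ]
cupA_mid 0.6 [309. 160.] [0.4821 0.3136 0.0399]
cupA_mid 0.46 [344. 263.] [0.7539 0.0154 0.0039]
bowl 0.7 [344. 262.] [0.7533 0.0153 0.0051]
jar 0.84 [314. 299.] [ 0.7693 -0.1705  0.0856]
jar 0.53 [344. 170.] [0.6086 0.3024 0.0577]
tile 0.67 [116. 282.] [ 0.3623 -0.3465  0.0148]
modelling_tool 0.62 [250. 167.] [0.3109 0.218  0.0005]
0.1547 [ 0.1687 -0.5235  0.4047] [[ 0.9518  0.3068  0.    ]
 [ 0.3068 -0.9518 -0.    ]
 [-0.      0.     -1.    ]]
```

```bash
python3 - <<'E'
import cv2
a=cv2.imread("pics/top0.png");b=cv2.imread("pics/scene0.png")
cv2.imwrite("pics/t1.png",cv2.resize(a[95:275,90:400],None,fx=2.58,fy=2.58,interpolation=2))
cv2.imwrite("pics/s1.png",cv2.resize(b[90:370,80:420],None,fx=2.1,fy=2.1,interpolation=2))
E
```

```text
(no output)
```

View pics/t1.png

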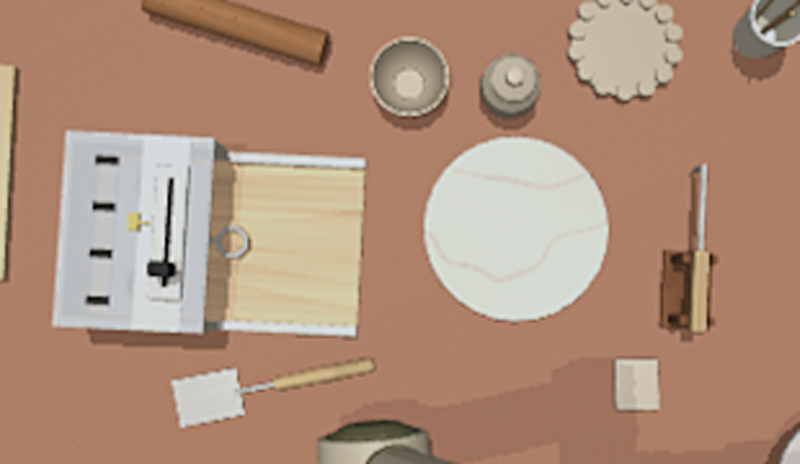

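View pics/s1.png

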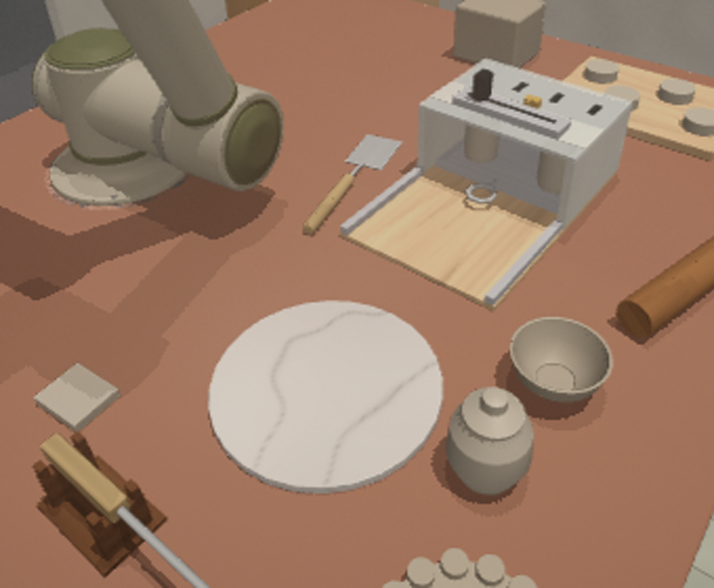

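Top view: the cabinet is on the left with its mouth facing −y (right in the picture). The damper grip is at crop (160,268), the clip at (135,222) and the ring at (232,242). The bat is at (516,229), and the hook at (702,250) has its prong toward +x. The scene view shows two cups inside the cabinet.

```bash
python3 - <<'E'
from h import *
np.set_printoptions(precision=4,suppress=True)
T=get_image("top");S=get_image("scene")
for n,p in(("top",T),("scene",S)):
    P=cloud(p);x,y,z=P[...,0],P[...,1],P[...,2];ok=p["depth"]>0
    def rect(m,name):
        q=P[m&ok]
        if len(q)<5: print(name,len(q));return
        r=cv2.minAreaRect(q[:,:2].astype(np.float32)*1000);c=cv2.boxPoints(r)
        print(n,name,len(q),"c",np.round(r[0]),np.round(r[1]),"ang",round(r[2],1),"med",np.median(q,0))
    box=lambda a,b,c,d,e,f:(x>a)&(x<b)&(y>c)&(y<d)&(z>e)&(z<f)
    rect(box(.38,.7,.02,.22,.004,.014),"apron")
    rect(box(.38,.53,.02,.21,.016,.026),"railL")
    rect(box(.57,.7,.02,.21,.016,.026),"railR")
    rect(box(.38,.7,.2,.5,.120,.132),"roof")
    rect(box(.38,.7,.2,.5,.170,.19),"damper")
    rect(box(.38,.7,.2,.5,.136,.146),"track")
    rect(box(.42,.7,-.3,-.0,.006,.018),"bat")
    rect(box(.38,.55,-.48,-.36,.068,.078),"handle")
    rect(box(.55,.68,-.48,-.36,.05,.072),"rod")
    rect(box(.38,.55,-.48,-.30,.0025,.02),"restbase")
    hsv=cv2.cvtColor(p["image"],cv2.COLOR_BGR2HSV)
    m=(hsv[...,1]>120)&(hsv[...,0]>18)&(hsv[...,0]<32)&box(.4,.7,.2,.5,.11,.16); rect(m,"clip")
    m=(p["image"].max(2)<50)&box(.4,.7,.2,.5,.11,.2); rect(m,"black")
    rect(box(.45,.6,.16,.24,.02,.04),"ring")
    rect(box(.4,.7,.26,.46,.035,.09)&(hsv[...,1]>30),"cups")
E
```

```text
top apron 2646 c [540. 120.] [199. 320.] ang 90.0 med [0.5312 0.1358 0.0081]
top railL 134 c [459. 138.] [104. 147.] ang 2.0 med [0.4135 0.1361 0.0199]
top railR 140 c [630. 132.] [153.  47.] ang 87.9 med [0.6466 0.1332 0.0199]
top roof 3590 c [535. 342.] [193. 250.] ang 88.6 med [0.5329 0.3578 0.1264]
top damper 56 c [485. 296.] [16. 28.] ang 2.4 med [0.4867 0.2959 0.1796]
top track 575 c [533. 311.] [ 74. 168.] ang 89.0 med [0.5409 0.2953 0.1404]
top bat 3842 c [ 559. -153.] [274. 296.] ang 1.7 med [ 0.5607 -0.1601  0.0119]
top handle 167 c [ 486. -397.] [ 40. 118.] ang 81.8 med [ 0.4788 -0.4018  0.0719]
top rod 67 c [ 601. -408.] [ 9. 99.] ang 87.8 med [ 0.5984 -0.4069  0.0642]
top restbase 567 c [ 466. -390.] [170. 176.] ang 0.5 med [ 0.4679 -0.3852  0.0048]
top clip 22 c [513. 347.] [100. 128.] ang 89.3 med [0.5397 0.3355 0.1386]
top black 135 c [537. 338.] [115. 184.] ang 88.8 med [0.5079 0.3024 0.1382]
top ring 38 c [532. 225.] [40. 24.] ang 2.6 med [0.53   0.2233 0.0266]
cups 0
scene apron 2867 c [531. 137.] [169. 248.] ang 89.3 med [0.5379 0.1289 0.007 ]
scene railL 142 c [4
[... 232 characters left out ...]
[485. 292.] [28. 20.] ang 89.4 med [0.4885 0.2869 0.1775]
scene track 394 c [534. 309.] [ 76. 170.] ang 87.7 med [0.5451 0.289  0.1386]
scene bat 7899 c [ 562. -164.] [257. 259.] ang 57.4 med [ 0.5723 -0.1775  0.0113]
scene handle 540 c [ 480. -406.] [ 20. 109.] ang 87.7 med [ 0.4842 -0.4071  0.0714]
scene rod 288 c [ 602. -411.] [  8. 103.] ang 88.1 med [ 0.6069 -0.4113  0.0638]
scene restbase 1074 c [ 465. -387.] [167. 178.] ang 2.6 med [ 0.4732 -0.4206  0.0061]
scene clip 18 c [546. 337.] [22. 15.] ang 53.5 med [0.548  0.3372 0.1357]
black 0
scene ring 49 c [531. 224.] [29. 44.] ang 88.2 med [0.537  0.2199 0.025 ]
scene cups 565 c [538. 346.] [246. 172.] ang 0.3 med [0.4905 0.3116 0.0558]
```

```bash
python3 - <<'E'
from h import *
np.set_printoptions(precision=4,suppress=True)
T=get_image("top");S=get_image("scene")
def line(q,nm,ax):
    (vx,vy,cx,cy)=cv2.fitLine(q[:,:2].astype(np.float32),cv2.DIST_HUBER,0,.001,.001).ravel()
    s=np.sign([vx,vy][ax]);print(nm,len(q),"ang",np.degrees(np.arctan2(vy*s,vx*s)),"c",cx,cy,"min",q.min(0),"max",q.max(0))
for n,p in(("top",T),("scene",S)):
    P=cloud(p);x,y,z=P[...,0],P[...,1],P[...,2];ok=p["depth"]>0
    box=lambda a,b,c,d,e,f:P[(x>a)&(x<b)&(y>c)&(y<d)&(z>e)&(z<f)&ok]
    line(box(.63,.67,.06,.21,.016,.026),n+" railR",1)
    line(box(.39,.43,.06,.21,.016,.026),n+" railL",1)
    line(box(.44,.63,.27,.325,.136,.146),n+" track",0)
    line(box(.42,.54,-.44,-.385,.0685,.078),n+" handle",0)
    line(box(.55,.65,-.44,-.385,.058,.072),n+" rod",0)
    q=box(.42,.7,-.35,-.0,.009,.016)
    # circle fit
    h=cv2.convexHull(q[:,:2].astype(np.float32)*1000);print(n,"bat",cv2.minEnclosingCircle(q[:,:2].astype(np.float32)*1000))
P=cloud(S);b=S["image"].astype(int)
m=(P[...,0]>.42)&(P[...,0]<.65)&(P[...,1]>.27)&(P[...,1]<.42)&(P[...,2]>.03)&(P[...,2]<.09)&(b[...,2]-b[...,0]>18)&(S["depth"]>0)
n,l,st,c=cv2.connectedComponentsWithStats(m.astype(np.uint8))
for i in range(1,n):
    if st[i,4]>30: q=P[l==i];print("cup",st[i],q.mean(0),q.min(0),q.max(0))
cv2.imwrite("pics/c.png",cv2.resize(S["image"][110:215,270:390],None,fx=5,fy=5,interpolation=2))
E
```

```text
top railR 129 ang 88.90888 c 0.64714074 0.1348675 min [0.6397 0.0627 0.0166] max [0.6543 0.2076 0.0254]
top railL 131 ang 88.868195 c 0.41347513 0.1391777 min [0.4074 0.0628 0.0163] max [0.4203 0.2095 0.0258]
top track 546 ang -0.2954605 c 0.5368885 0.29452845 min [0.449  0.2741 0.1362] max [0.6169 0.3219 0.146 ]
top handle 157 ang -2.0741134 c 0.47752285 -0.4023439 min [ 0.4264 -0.4171  0.0685] max [ 0.5341 -0.3918  0.077 ]
top rod 58 ang -1.7658755 c 0.5759561 -0.40589157 min [ 0.552  -0.4116  0.0585] max [ 0.6475 -0.4034  0.0713]
top bat ((561.4828491210938, -182.2320098876953), 150.54481506347656)
scene railR 176 ang 89.187904 c 0.6469835 0.12909892 min [0.6393 0.0602 0.0161] max [0.6543 0.2075 0.0221]
scene railL 137 ang 88.82086 c 0.4138727 0.14107862 min [0.4045 0.0631 0.0162] max [0.4203 0.2099 0.0223]
scene track 384 ang 2.7213871 c 0.55368406 0.288974 min [0.4482 0.2701 0.1361] max [0.6186 0.3213 0.1459]
scene handle 526 ang -2.1681495 c 0.48308802 -0.4068693 min [ 0.425  -0.4181  0.0686] max [ 0.5352 -0.395   0.0755]
scene rod 261 ang -2.0602934 c 0.6027563 -0.41100395 min [ 0.5508 -0.416   0.0594] max [ 0.6498 -0.4051  0.0669]
scene bat ((561.654052734375, -162.34300231933594), 130.67295837402344)
cup [301 150  17  14 162] [0.4758 0.3186 0.05  ] [0.4229 0.3085 0.0302] [0.4958 0.3642 0.0739]
cup [336 163  14  15 152] [0.6025 0.3066 0.0529] [0.5804 0.3013 0.0301] [0.6196 0.3146 0.0755]
```

View pics/c.png

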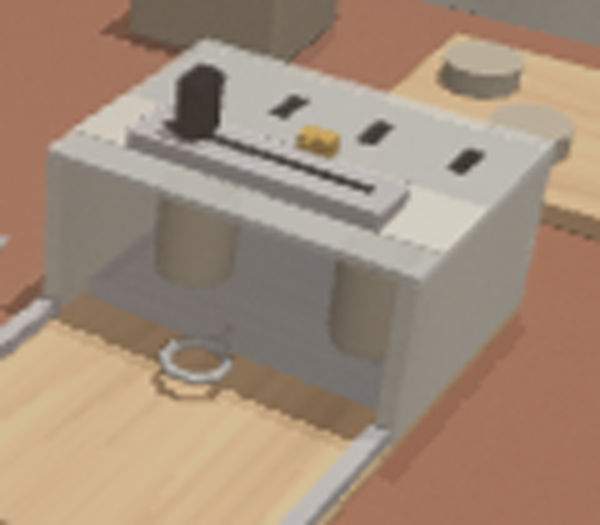

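The close view shows two cups (crop (195,240) and (360,310)), about 132 mm apart, with no middle cup. The clip is at (318,140) and the grip at (200,100).

```bash
cat >> h.py <<'E'
from scipy.spatial.transform import Rotation as Ro
def go(*ts):
    o=env.observe();p0=np.array(o["position"]);R0=np.array(o["tool_rot"])
    for (x,y,z,yaw) in ts:
        c,s=np.cos(np.radians(yaw)),np.sin(np.radians(yaw))
        R=np.array([[c,s,0],[s,-c,0],[0,0,-1.]]);p=np.array([x,y,z+env.pinch_z])
        r=Ro.from_matrix(R0.T@R).as_rotvec(degrees=True)/8
        print("%.2f %.2f %.2f %.2f %.2f %.2f"%(*r,*(R0.T@(p-p0)/.03)))
def st():
    o=env.observe();R=np.array(o["tool_rot"]);p=np.array(o["position"])+R[:,2]*env.pinch_z
    print("t%.1f pinch"%o["time_s"],p.round(4),"yaw %.2f"%np.degrees(np.arctan2(R[1,0],R[0,0])),"tilt %.1f"%np.degrees(np.arccos(-R[2,2])),"w %.4f gf %.1f"%(o["grip_width"],o["gripper_force"]),"F",np.round(o["ft_force"],1))
E
python3 - <<'E'
from h import *
go((.487,.294,.26,88.9))
T=get_image("top");S=get_image("scene")
for p in(T,S):
    hsv=cv2.cvtColor(p["image"],cv2.COLOR_BGR2HSV);P=cloud(p)
    m=(hsv[...,1]>120)&(hsv[...,0]>18)&(hsv[...,0]<32)&(P[...,0]>.5)&(P[...,0]<.6)&(P[...,1]>.31)&(P[...,1]<.37)&(P[...,2]>.12)&(P[...,2]<.16)
    print(P[m].round(3)[:40].tolist())
E
```

```text
0.00 0.00 -8.88 18.46 -22.68 -0.33
[[0.556, 0.346, 0.139], [0.556, 0.344, 0.133], [0.553, 0.336, 0.136], [0.55, 0.336, 0.138], [0.546, 0.335, 0.14], [0.543, 0.336, 0.138], [0.539, 0.345, 0.139], [0.539, 0.341, 0.14], [0.54, 0.338, 0.14], [0.54, 0.335, 0.14]]
[[0.538, 0.339, 0.135], [0.54, 0.341, 0.135], [0.543, 0.342, 0.136], [0.547, 0.34, 0.137], [0.549, 0.343, 0.137], [0.541, 0.331, 0.137], [0.545, 0.331, 0.138], [0.547, 0.333, 0.138], [0.549, 0.337, 0.136], [0.552, 0.337, 0.137], [0.554, 0.34, 0.136], [0.556, 0.342, 0.137], [0.539, 0.33, 0.133], [0.546, 0.323, 0.138], [0.554, 0.333, 0.136], [0.556, 0.336, 0.136]]
```

```bash
python3 -m creep '0 0 -8.88 18.46 -22.68 -1;0 0 -8.88 18.46 -22.68 -1;0 0 -8.88 18.46 -22.68 -1;0 0 -8.88 18.46 -22.68 -1;0 0 -8.88 18.46 -22.68 -1;0 0 -8.88 18.46 -22.68 -1;0 0 -8.88 18.46 -22.68 -1;0 0 -8.88 18.46 -22.68 -1;0 0 -8.88 18.46 -22.68 -1;0 0 -8.88 18.46 -22.68 -1;0 0 -8.88 18.46 -22.68 -1;0 0 -8.88 18.46 -22.68 -1' 20 2>&1 | tail -5; python3 -c "
from h import *
st();go((.487,.294,.26,88.9))"
```

```text
invalid input
t1.8 pinch [ 0.1687 -0.5235  0.25  ] yaw 17.87 tilt 0.0 w 0.0855 gf 0.0 F [-1.   0.1  0.1]
-0.00 -0.00 -8.88 18.46 -22.68 -0.33
```

Opening value was missing from the rows.

```bash
python3 -m creep '0 0 -8.88 18.46 -22.68 -1 60;0 0 -8.88 18.46 -22.68 -1 60;0 0 -8.88 18.46 -22.68 -1 60;0 0 -8.88 18.46 -22.68 -1 60;0 0 -8.88 18.46 -22.68 -1 60;0 0 -8.88 18.46 -22.68 -1 60;0 0 -8.88 18.46 -22.68 -1 60;0 0 -8.88 18.46 -22.68 -1 60;0 0 -8.88 18.46 -22.68 -1 60;0 0 -8.88 18.46 -22.68 -1 60;0 0 -8.88 18.46 -22.68 -1 60;0 0 -8.88 18.46 -22.68 -1 60' 20 2>&1 | tail -5; python3 -c "
from h import *
st();go((.487,.294,.26,88.9))"
```

```text
position: [0.3864, 0.0375, 0.4257]
tool_rot: [[0.019, 1.0, 0.001], [1.0, -0.019, -0.0], [-0.0, 0.001, -1.0]]
ft_force: [0.8, -2.1, 0.2]
grip_width: 0.0597
gripper_force: 0.0
t3.0 pinch [0.3866 0.0375 0.271 ] yaw 88.91 tilt 0.1 w 0.0597 gf 0.0 F [ 0.8 -2.1  0.2]
0.01 0.00 0.00 8.61 3.19 0.37
```

```bash
python3 -m creep '0 0 0 8.61 3.19 0.4 60;0 0 0 8.61 3.19 0.4 60;0 0 0 8.61 3.19 0.4 60;0 0 0 8.61 3.19 0.4 60;0 0 0 8.61 3.19 0.4 60;0 0 0 8.61 3.19 0.4 60;0 0 0 8.61 3.19 0.4 60;0 0 0 8.61 3.19 0.4 60' 2>&1 | tail -1; python3 - <<'E'
from h import *
st()
S=get_image("scene");cv2.imwrite("pics/d.png",cv2.resize(S["image"][70:215,250:400],None,fx=4,fy=4,interpolation=2))
go((.487,.294,.166,88.9),(.5467,.294,.166,88.9))
E
```

```text
gripper_force: 0.0
t3.8 pinch [0.4868 0.2917 0.2582] yaw 88.95 tilt 0.0 w 0.0602 gf 0.0 F [-0.5  0.3  0.4]
-0.00 0.00 -0.00 0.09 0.01 3.08
-0.00 0.00 -0.00 0.13 2.00 3.08
```

View pics/d.png

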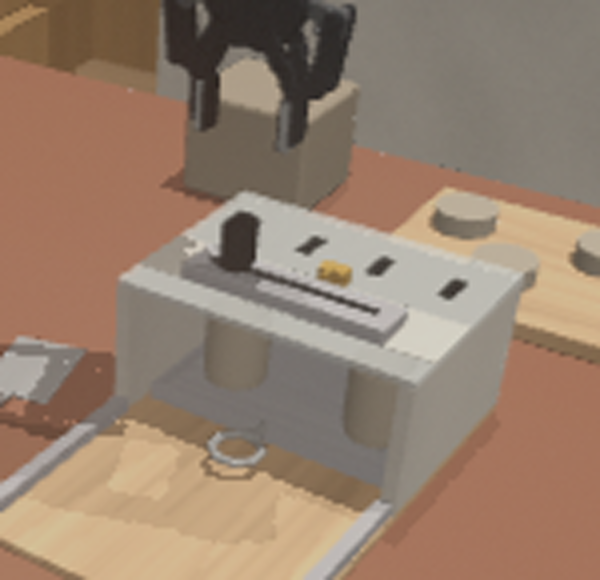

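The fingers straddle the line above the grip (crop (240,240)). Next I descend and close.

```bash
python3 -m creep '0 0 0 0.09 0 1 60;0 0 0 0.09 0 2 60;0 0 0 0.09 0 2.6 60;0 0 0 0.09 0 3.08 60;0 0 0 0.09 0 3.08 60;0 0 0 0.09 0 3.08 10;0 0 0 0.09 0 3.08 10;0 0 0 0.09 0 3.08 10;0 0 0 0.09 0 3.08 10;0 0 0 0.09 0 3.08 10;0 0 0 0.09 0 3.08 10' 25 2>&1 | tail -1; python3 - <<'E'
from h import *
st();go((.5467,.294,.166,88.9))
E
```

```text
gripper_force: 28.6
t5.0 pinch [0.4873 0.2943 0.1673] yaw 88.90 tilt 0.1 w 0.0196 gf 28.6 F [-0.8 -2.2  6.1]
0.01 -0.00 0.00 0.03 1.99 0.05
```

```bash
python3 -m creep '0 0 0 0 0.5 0 10;0 0 0 -0.01 1 0 10;0 0 0 -0.02 1.5 0 10;0 0 0 -0.03 1.8 0 10;0 0 0 -0.03 1.98 0 10;0 0 0 -0.03 1.98 0 10;0 0 0 -0.03 1.98 0 10;0 0 0 -0.03 1.98 0 10' 2>&1 | tail -1; python3 - <<'E'
from h import *
st()
for n in("scene","top"):
    p=get_image(n);hsv=cv2.cvtColor(p["image"],cv2.COLOR_BGR2HSV);P=cloud(p)
    m=(hsv[...,1]>120)&(hsv[...,0]>18)&(hsv[...,0]<32)&(P[...,0]>.5)&(P[...,0]<.6)&(P[...,1]>.31)&(P[...,1]<.37)&(P[...,2]>.12)&(P[...,2]<.16)
    print(n,m.sum(),P[m].min(0),P[m].max(0))
E
```

```text
gripper_force: 28.5
t5.8 pinch [0.547  0.293  0.1673] yaw 88.91 tilt 0.2 w 0.0199 gf 28.5 F [0.8 2.8 5.5]
scene 3 [0.55384728 0.33755348 0.13456697] [0.55527808 0.34462855 0.13646917]Traceback (most recent call last):
  File "<stdin>", line 6, in <module>
    return umr_minimum(a, axis, None, out, keepdims, initial, where)
ValueError: zero-size array to reduction operation minimum which has no identity
```

Release and back off upward, then measure from the pictures.

```bash
python3 -m creep '0 0 0 0 0 0 50;0 0 0 0 0 0 50;0 0 0 0 0 0 50;0 0 0 0 0 0 50;0 0 0 0 0 -1.5 50;0 0 0 0 0 -3 50;0 0 0 -2 0 -4 50;0 0 0 -4 0 -4 50;0 0 0 -6 0 -4 50;0 0 0 -7 0 -4 50;0 0 0 -7 0 -4 50' 2>&1 | tail -1; python3 - <<'E'
from h import *
st()
for n in("scene","top"):
    p=get_image(n);hsv=cv2.cvtColor(p["image"],cv2.COLOR_BGR2HSV);P=cloud(p)
    B=(P[...,0]>.42)&(P[...,0]<.65)&(P[...,1]>.26)&(P[...,1]<.38)
    m=(hsv[...,1]>120)&(hsv[...,0]>18)&(hsv[...,0]<32)&B&(P[...,1]>.31)&(P[...,2]>.12)&(P[...,2]<.16)
    d=B&(P[...,2]>.172)&(P[...,2]<.19)
    for k in(m,d):
        q=P[k]; 
        if len(q): print(n,len(q),q.min(0).round(4),q.max(0).round(4))
E
```

```text
gripper_force: 0.0
t7.0 pinch [0.5422 0.0786 0.2863] yaw 88.69 tilt 0.1 w 0.0500 gf 0.0 F [-0.2  0.3  1.2]
scene 12 [0.5415 0.3301 0.1351] [0.5562 0.3448 0.1383]
scene 47 [0.5375 0.2778 0.1725] [0.5566 0.3029 0.1812]
top 11 [0.5097 0.3347 0.1261] [0.556  0.3735 0.1419]
top 57 [0.5375 0.2801 0.1744] [0.5566 0.3096 0.1865]
```

```bash
python3 -c "
from h import *
go((.48,-.4045,.16,-2.1))"
```

```text
0.00 0.00 11.35 -16.21 -1.72 4.21
```

```bash
python3 -m creep '0 0 11.35 -16.21 -1.72 4.2 60;0 0 11.35 -16.21 -1.72 4.2 60;0 0 11.35 -16.21 -1.72 4.2 60;0 0 11.35 -16.21 -1.72 4.2 60;0 0 11.35 -16.21 -1.72 4.2 60;0 0 11.35 -16.21 -1.72 4.2 60;0 0 11.35 -16.21 -1.72 4.2 60;0 0 11.35 -16.21 -1.72 4.2 60;0 0 11.35 -16.21 -1.72 4.2 60;0 0 11.35 -16.21 -1.72 4.2 60;0 0 11.35 -16.21 -1.72 4.2 60;0 0 11.35 -16.21 -1.72 4.2 60' 2>&1 | tail -1; python3 -c "
from h import *
st();go((.48,-.4045,.061,-2.1))"
```

```text
gripper_force: 0.0
t8.2 pinch [ 0.4819 -0.4029  0.1589] yaw -1.97 tilt 0.1 w 0.0600 gf 0.0 F [0.1 0.5 0.2]
-0.01 0.01 0.02 -0.06 0.05 3.26
```

```bash
python3 -m creep '0 0 0 -0.06 0.05 1 60;0 0 0 -0.06 0.05 2 60;0 0 0 -0.06 0.05 2.8 60;0 0 0 -0.06 0.05 3.26 60;0 0 0 -0.06 0.05 3.26 60;0 0 0 -0.06 0.05 3.26 10;0 0 0 -0.06 0.05 3.26 10;0 0 0 -0.06 0.05 3.26 10;0 0 0 -0.06 0.05 3.26 10;0 0 0 -0.06 0.05 3.26 10;0 0 0 -0.06 0.05 3.26 10' 70 2>&1 | tail -1; python3 -c "
from h import *
st()"
```

```text
gripper_force: 69.2
t9.3 pinch [ 0.4802 -0.4046  0.0639] yaw -1.89 tilt 0.2 w 0.0189 gf 69.2 F [0.3 1.5 6.1]
```

```bash
python3 -m creep '0 0 0 0 0 -1 10;0 0 0 0 0 -2 10;0 0 0 0 0 -3.5 10;0 0 0 0 0 -5 10;0 0 0 0 0 -5 10;0 0 0 0 0 -5 10' 2>&1 | tail -1; python3 - <<'E'
from h import *
np.set_printoptions(precision=4,suppress=True)
st()
for n in("scene","top"):
    p=get_image(n);P=cloud(p)
    m=(P[...,0]>.56)&(P[...,0]<.72)&(P[...,1]>-.46)&(P[...,1]<-.36)&(P[...,2]>.13)&(P[...,2]<.26)&(p["depth"]>0)
    q=P[m];r=q[q[:,2]>np.median(q[:,2])-.01]
    for a in np.arange(.56,.66,.02):
        s=r[(r[:,0]>=a)&(r[:,0]<a+.02)]
        if len(s): print(n,len(s),s.mean(0))
    print(q.min(0),q.max(0))
    if n=="scene": cv2.imwrite("pics/e.png",cv2.resize(p["image"][180:384,20:280],None,fx=2.9,fy=2.9,interpolation=2))
E
```

```text
gripper_force: 68.8
t9.9 pinch [ 0.4795 -0.4042  0.2131] yaw -1.89 tilt 0.1 w 0.0191 gf 68.8 F [-0.3  0.1 -2.4]
scene 60 [ 0.5701 -0.4089  0.2127]
scene 62 [ 0.5903 -0.4097  0.2128]
scene 64 [ 0.6098 -0.4103  0.2125]
scene 71 [ 0.6302 -0.411   0.2126]
scene 67 [ 0.648  -0.4116  0.2105]
[ 0.5606 -0.4151  0.1681] [ 0.6532 -0.4041  0.2154]
top 14 [ 0.5703 -0.4045  0.2126]
top 20 [ 0.59   -0.4061  0.2105]
top 18 [ 0.6098 -0.4058  0.2112]
top 16 [ 0.6293 -0.4065  0.2114]
top 8 [ 0.6468 -0.4068  0.2085]
[ 0.5609 -0.4102  0.1725] [ 0.6505 -0.401   0.2168]
```

View pics/e.png

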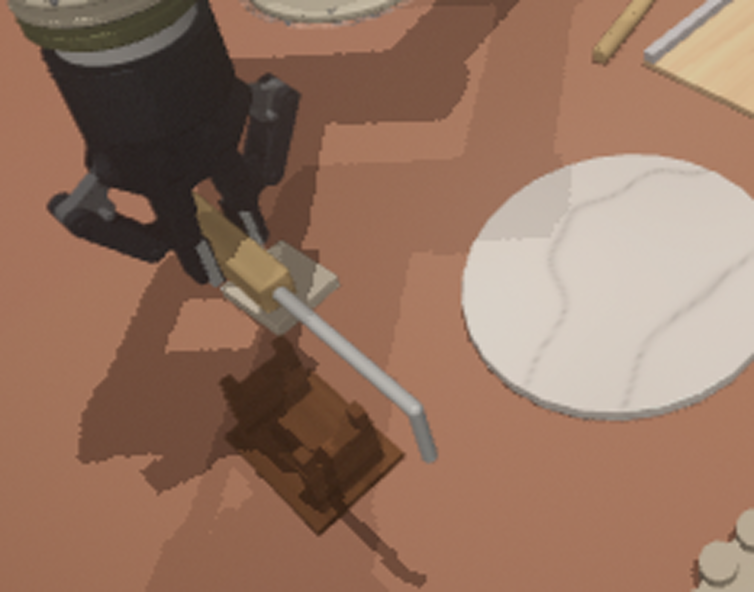

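The hook hangs level in the fingers, with the prong at crop (425,435). Now I measure the ring precisely.

```bash
python3 - <<'E'
from h import *
np.set_printoptions(precision=4,suppress=True)
for n in("scene","top"):
    p=get_image(n);P=cloud(p)
    m=(P[...,0]>.48)&(P[...,0]<.58)&(P[...,1]>.19)&(P[...,1]<.27)&(P[...,2]>.018)&(P[...,2]<.04)&(p["depth"]>0)
    q=P[m];print(n,len(q),q.min(0),q.max(0),q.mean(0))
    A=np.c_[2*q[:,:2],np.ones(len(q))];s=np.linalg.lstsq(A,(q[:,:2]**2).sum(1),rcond=None)[0];print("circ",s[:2],np.sqrt(s[2]+s[0]**2+s[1]**2))
    v,u=np.nonzero(m);print(u.min(),u.max(),v.min(),v.max())
    if n=="scene": cv2.imwrite("pics/r.png",cv2.resize(p["image"][140:210,280:370],None,fx=7,fy=7,interpolation=2))
    m=(P[...,0]>.42)&(P[...,0]<.64)&(P[...,1]>.2)&(P[...,2]>.118)&(P[...,2]<.132)&(p["depth"]>0)
    print("roof front",np.percentile(P[m][:,1],[0,.5,2,5]))
    m=(P[...,0]>.42)&(P[...,0]<.64)&(P[...,1]>0)&(P[...,1]<.2)&(P[...,2]>.004)&(P[...,2]<.012)&(p["depth"]>0)
    print("apron front",np.percentile(P[m][:,1],[0,.5,2,5]))
go((.53,.0,.2,88.9))
E
```

```text
scene 83 [0.5106 0.21   0.0197] [0.5516 0.2692 0.0281] [0.5319 0.2332 0.0247]
circ [0.5314 0.234 ] 0.020375500987984962
302 316 176 186
roof front [0.2414 0.2425 0.244  0.2457]
apron front [0.0513 0.0534 0.0552 0.0582]
top 73 [0.5111 0.2135 0.0184] [0.5514 0.2666 0.034 ] [0.5304 0.2374 0.0266]
circ [0.5307 0.237 ] 0.019768399475489456
171 186 183 194
roof front [0.2451 0.2471 0.2497 0.2541]
apron front [0.0006 0.008  0.0346 0.0606]
-0.03 -0.00 -11.35 1.23 -13.52 0.38
```

View pics/r.png

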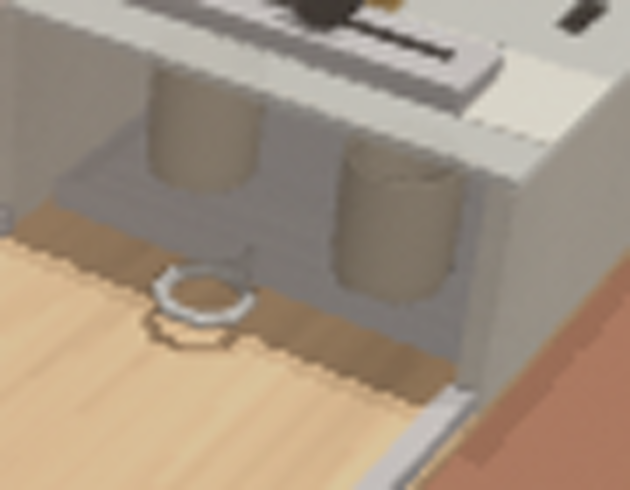

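The picture shows the ring at crop (205,292), just outside the mouth. The right cup now sits a bit closer to the middle, so I'll locate both cups again later. I'll turn the hook and carry it over the apron.

```bash
python3 -m creep '0 0 -11.35 1.23 -13.52 0.38 10;0 0 -11.35 1.23 -13.52 0.38 10;0 0 -11.35 1.23 -13.52 0.38 10;0 0 -11.35 1.23 -13.52 0.38 10;0 0 -11.35 1.23 -13.52 0.38 10;0 0 -11.35 1.23 -13.52 0.38 10;0 0 -11.35 1.23 -13.52 0.38 10;0 0 -11.35 1.23 -13.52 0.38 10;0 0 -11.35 1.23 -13.52 0.38 10;0 0 -11.35 1.23 -13.52 0.38 10;0 0 -11.35 1.23 -13.52 0.38 10;0 0 -11.35 1.23 -13.52 0.38 10' 2>&1 | tail -1; python3 -c "
from h import *
st();go((.5278,.0,.11,88.9),(.5278,.0665,.11,88.9))"
```

```text
gripper_force: 68.9
t11.3 pinch [5.297e-01 1.000e-04 2.001e-01] yaw 88.96 tilt 0.1 w 0.0189 gf 68.9 F [-0.2 -0.7 -1.2]
-0.01 -0.00 0.01 -0.00 -0.07 3.00
-0.01 -0.00 0.01 2.21 -0.11 3.00
```

```bash
python3 -m creep '0 0 0 0 -0.07 1.5 10;0 0 0 0 -0.07 3 10;0 0 0 0 -0.07 3 10;0 0 0 1 -0.1 3 10;0 0 0 2.21 -0.11 3 10;0 0 0 2.21 -0.11 3 10;0 0 0 2.21 -0.11 3 10' 2>&1 | tail -1; python3 - <<'E'
from h import *
np.set_printoptions(precision=4,suppress=True)
st()
for n in("scene","top"):
    p=get_image(n);P=cloud(p)
    cv2.imwrite(f"pics/f{n}.png",cv2.resize(p["image"][140:210,280:370] if n=="scene" else p["image"][160:220,150:220],None,fx=6,fy=6,interpolation=2))
    m=(P[...,0]>.5)&(P[...,0]<.56)&(P[...,1]>.14)&(P[...,1]<.26)&(P[...,2]>.055)&(P[...,2]<.118)&(p["depth"]>0)
    q=P[m];print(n,len(q),q.max(0),q[q[:,1]>.2].mean(0),q[q[:,1]<.2].mean(0))
a=cv2.imread("pics/fscene.png");b=cv2.imread("pics/ftop.png");c=np.zeros((420,960,3),np.uint8);c[:,:540]=a;c[:360,540:]=b
cv2.imwrite("pics/f.png",cv2.resize(c,None,fx=.83,fy=.83))
go((.5278,.0665,.061,88.9))
E
```

```text
gripper_force: 69.0
t12.1 pinch [0.5285 0.0666 0.1125] yaw 88.91 tilt 0.1 w 0.0189 gf 69.0 F [ 1.2 -0.9 -1.7]
scene 63 [0.5353 0.2376 0.1146] [0.532  0.2259 0.097 ] [0.5321 0.1905 0.1112]
top 47 [0.535  0.2392 0.1178] [0.5311 0.2215 0.1126] [0.5307 0.1869 0.1129]
0.01 0.00 -0.01 0.03 -0.02 1.70
```

View pics/f.png

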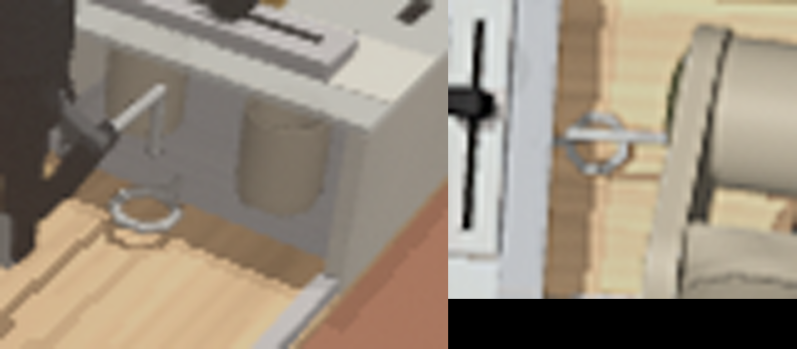

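The prong hangs over the ring opening in both views (scene crop: prong (155,150), ring (146,208)). The measured offset is under 3 mm, so I lower it.

```bash
python3 -m creep '0 0 0 0.03 -0.02 0.6 10;0 0 0 0.03 -0.02 1.2 10;0 0 0 0.03 -0.02 1.7 10;0 0 0 0.03 -0.02 1.7 10;0 0 0 0.03 -0.02 1.7 10' 2>&1 | tail -1; python3 - <<'E'
from h import *
np.set_printoptions(precision=4,suppress=True)
st()
p=get_image("scene");P=cloud(p)
m=(P[...,0]>.5)&(P[...,0]<.56)&(P[...,1]>.14)&(P[...,1]<.26)&(P[...,2]>.045)&(P[...,2]<.118)&(p["depth"]>0)
q=P[m];print(len(q),q.max(0))
cv2.imwrite("pics/g.png",cv2.resize(p["image"][140:210,280:370],None,fx=6,fy=6,interpolation=2))
E
```

```text
gripper_force: 69.0
t12.7 pinch [0.5277 0.0665 0.0605] yaw 88.83 tilt 0.0 w 0.0188 gf 69.0 F [ 1.   0.2 -1. ]
50 [0.558  0.2483 0.1177]
```

View pics/g.png

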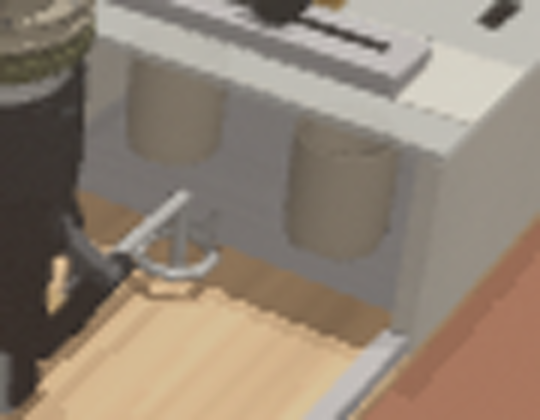

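The prong is inside the ring (crop (180,235)). Pull slowly.

```bash
python3 -m creep '0 0 0 -0.15 0 0 10;0 0 0 -0.35 0 0 10;0 0 0 -0.6 0 0 10;0 0 0 -0.9 0 0 10;0 0 0 -1.2 0 0 10;0 0 0 -1.5 0 0 10;0 0 0 -1.8 0 0 10;0 0 0 -2.1 0 0 10;0 0 0 -2.4 0 0 10;0 0 0 -2.7 0 0 10;0 0 0 -3 0 0 10;0 0 0 -3.2 0 0 10' 2>&1 | tail -1; python3 -c "
from h import *
st()"
```

```text
gripper_force: 69.0
t13.9 pinch [ 0.5252 -0.0292  0.0599] yaw 88.86 tilt 0.1 w 0.0187 gf 69.0 F [ 0.5  5.  -1.2]
```

```bash
python3 -m creep '0 0 0 -0.3 0 0 10;0 0 0 -0.6 0 0 10;0 0 0 -0.9 0 0 10;0 0 0 -1.2 0 0 10;0 0 0 -1.5 0 0 10;0 0 0 -1.8 0 0 10;0 0 0 -2.1 0 0 10;0 0 0 -2.4 0 0 10;0 0 0 -2.7 0 0 10;0 0 0 -2.95 0 0 10;0 0 0 -3.15 0 0 10;0 0 0 -3.15 0 0 10' 2>&1 | tail -1; python3 - <<'E'
from h import *
np.set_printoptions(precision=4,suppress=True)
st()
p=get_image("scene");P=cloud(p)
m=(P[...,0]>.42)&(P[...,0]<.64)&(P[...,1]>.08)&(P[...,1]<.26)&(P[...,2]>.068)&(P[...,2]<.082)&(p["depth"]>0)
n,l,s,c=cv2.connectedComponentsWithStats(m.astype(np.uint8))
for i in range(1,n):
    if s[i,4]>15: q=P[l==i];print(s[i,4],q.min(0),q.max(0))
cv2.imwrite("pics/k.png",cv2.resize(p["image"][100:300,200:400],None,fx=3,fy=3,interpolation=2))
E
```

```text
gripper_force: 69.1
t15.1 pinch [ 0.5235 -0.124   0.06  ] yaw 88.87 tilt 0.0 w 0.0188 gf 69.1 F [-0.4  1.5 -1.2]
106 [0.4386 0.1324 0.0681] [0.4918 0.1871 0.077 ]
120 [0.5532 0.1044 0.068 ] [0.6049 0.1595 0.0761]
```

View pics/k.png

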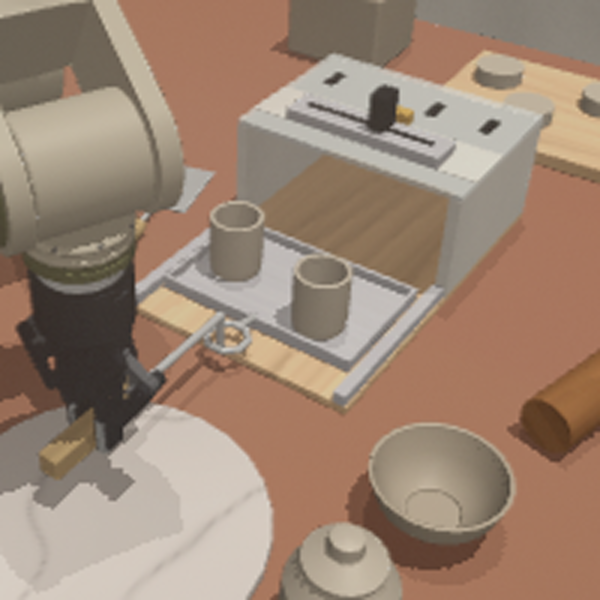

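The tray is fully out, and both cups stand upright at crop (237,240) and (322,295). I'll unhook and return the tool.

```bash
python3 -m creep '0 0 0 0.15 0 0 10;0 0 0 0.3 0 0 10;0 0 0 0.33 0 0 10;0 0 0 0.33 0 -0.5 10;0 0 0 0.33 0 -1 10;0 0 0 0.33 0 -2 10;0 0 0 0.33 0 -3.5 10;0 0 0 0.33 0 -5 10;0 0 0 0.33 0 -5 10' 2>&1 | tail -1; python3 -c "
from h import *
st();go((.4802,-.4046,.2,-1.9))"
```

```text
gripper_force: 69.3
t16.1 pinch [ 0.5258 -0.114   0.2158] yaw 88.93 tilt 0.7 w 0.0189 gf 69.3 F [ 0.8 -0.3 -2. ]
0.09 -0.03 11.35 -9.74 -1.29 0.56
```

```bash
python3 -m creep '0 0 11.35 -9.7 -1.3 0.3 10;0 0 11.35 -9.7 -1.3 0.3 10;0 0 11.35 -9.7 -1.3 0.3 10;0 0 11.35 -9.7 -1.3 0.3 10;0 0 11.35 -9.7 -1.3 0.3 10;0 0 11.35 -9.7 -1.3 0.3 10;0 0 11.35 -9.7 -1.3 0.3 10;0 0 11.35 -9.7 -1.3 0.3 10;0 0 11.35 -9.7 -1.3 0.3 10;0 0 11.35 -9.7 -1.3 0.3 10;0 0 11.35 -9.7 -1.3 0.3 10;0 0 11.35 -9.7 -1.3 0.3 10' 2>&1 | tail -1; python3 -c "
from h import *
st();go((.4802,-.4046,.0645,-1.9))
p=get_image('scene');P=cloud(p)
m=(P[...,0]>.56)&(P[...,0]<.72)&(P[...,1]>-.46)&(P[...,1]<-.36)&(P[...,2]>.13)&(P[...,2]<.26)&(p['depth']>0)
q=P[m];r=q[q[:,2]>np.median(q[:,2])-.01]
for a in (.56,.58,.6,.62,.64):
    s=r[(r[:,0]>=a)&(r[:,0]<a+.02)];print(s.mean(0).round(4))
"
```

```text
gripper_force: 69.1
t17.2 pinch [ 0.4792 -0.4033  0.1999] yaw -1.92 tilt 0.1 w 0.0188 gf 69.1 F [-0.5  0.8 -0.8]
-0.01 0.01 -0.00 0.03 0.04 4.51
[ 0.5699 -0.408   0.1993]
[ 0.5901 -0.4087  0.1991]
[ 0.6099 -0.4096  0.1994]
[ 0.6301 -0.4102  0.1991]
[ 0.6476 -0.4107  0.1971]
```

```bash
python3 -m creep '0 0 0 0.03 0.04 1.2 10;0 0 0 0.03 0.04 2.4 10;0 0 0 0.03 0.04 3.4 10;0 0 0 0.03 0.04 4 10;0 0 0 0.03 0.04 4.3 10;0 0 0 0.03 0.04 4.52 10;0 0 0 0.03 0.04 4.52 10;0 0 0 0.03 0.04 4.52 10' 2>&1 | tail -1; python3 -c "
from h import *
st()"
python3 -m creep '0 0 0 0 0 0 55;0 0 0 0 0 0 55;0 0 0 0 0 0 55;0 0 0 0 0 0 55;0 0 0 0 0 -1 55;0 0 0 0 0 -2 55;0 0 0 0 0 -3.5 55;0 0 0 0 0 -5 55;0 0 0 0 0 -6 85;0 0 0 0 0 -6 85' 2>&1 | tail -1; python3 - <<'E'
from h import *
np.set_printoptions(precision=4,suppress=True)
st()
p=get_image("scene");P=cloud(p)
m=(P[...,0]>.42)&(P[...,0]<.54)&(P[...,1]>-.44)&(P[...,1]<-.38)&(P[...,2]>.0685)&(P[...,2]<.08)
print("handle",P[m].min(0),P[m].max(0))
for n in("scene","top"):
    p=get_image(n);P=cloud(p)
    m=(P[...,0]>.42)&(P[...,0]<.64)&(P[...,1]>.08)&(P[...,1]<.24)&(P[...,2]>.068)&(P[...,2]<.084)&(p["depth"]>0)
    k,l,s,c=cv2.connectedComponentsWithStats(m.astype(np.uint8))
    for i in range(1,k):
        if s[i,4]>15: q=P[l==i];print(n,s[i,4],q.min(0),q.max(0),((q.min(0)+q.max(0))/2)[:2])
E
```

```text
gripper_force: 69.2
t18.1 pinch [ 0.4805 -0.4051  0.0662] yaw -1.86 tilt 0.1 w 0.0187 gf 69.2 F [ 0.6 -0.4 -1.6]
gripper_force: 0.0
t19.1 pinch [ 0.481  -0.4057  0.2504] yaw -1.89 tilt 0.5 w 0.0816 gf 0.0 F [ 0.2  0.8 -0.6]
handle [ 0.4244 -0.4181  0.0686] [ 0.5354 -0.3957  0.0744]
scene 109 [0.438  0.1336 0.068 ] [0.4916 0.1914 0.0784] [0.4648 0.1625]
scene 123 [0.5521 0.1042 0.0682] [0.6052 0.1582 0.0774] [0.5786 0.1312]
top 71 [0.5532 0.1096 0.0684] [0.6023 0.1623 0.0809] [0.5777 0.1359]
top 71 [0.4391 0.1375 0.0696] [0.4907 0.1891 0.0822] [0.4649 0.1633]
```

```bash
python3 -c "
from h import *
go((.578,.134,.17,0))"
```

```text
-0.01 0.01 -0.24 2.67 -18.05 2.50
```

```bash
python3 -m creep '0 0 -0.24 2.67 -18.05 2.5 85;0 0 -0.24 2.67 -18.05 2.5 85;0 0 -0.24 2.67 -18.05 2.5 85;0 0 -0.24 2.67 -18.05 2.5 85;0 0 -0.24 2.67 -18.05 2.5 85;0 0 -0.24 2.67 -18.05 2.5 85;0 0 -0.24 2.67 -18.05 2.5 85;0 0 -0.24 2.67 -18.05 2.5 85;0 0 -0.24 2.67 -18.05 2.5 85;0 0 -0.24 2.67 -18.05 2.5 85;0 0 -0.24 2.67 -18.05 2.5 85;0 0 -0.24 2.67 -18.05 2.5 85' 2>&1 | tail -1; python3 -c "
from h import *
st();go((.578,.134,.058,0))"
```

```text
gripper_force: 0.0
t20.4 pinch [0.577  0.1387 0.1675] yaw 0.34 tilt 0.3 w 0.0852 gf 0.0 F [ 0.1 -1.2 -0. ]
-0.01 0.03 0.04 0.02 0.16 3.65
```

```bash
python3 -m creep '0 0 0 0.02 0.1 0.5 85;0 0 0 0.02 0.1 1.3 85;0 0 0 0.02 0.1 2.1 85;0 0 0 0.02 0.1 2.9 85;0 0 0 0.02 0.1 3.4 85;0 0 0 0.02 0.1 3.6 85;0 0 0 0.02 0.1 3.6 85' 25 2>&1 | tail -1; python3 -c "
from h import *
st()"
python3 -m creep '0 0 0 0 0 0 45;0 0 0 0 0 0 45;0 0 0 0 0 0 45;0 0 0 0 0 0 45;0 0 0 0 0 0 45;0 0 0 0 0 0 45' 25 2>&1 | tail -1; python3 -c "
from h import *
st();go((.605,-.18,.2,0),(.605,-.18,.13,0))"
```

```text
gripper_force: 0.0
t21.1 pinch [0.5781 0.1303 0.0611] yaw 0.00 tilt 0.2 w 0.0853 gf 0.0 F [-0.1 -1.   0.1]
gripper_force: 26.6
t21.8 pinch [0.5791 0.1308 0.0634] yaw 0.03 tilt 0.1 w 0.0527 gf 26.6 F [-0.4 -0.   7.1]
-0.00 -0.01 0.00 0.88 10.36 -4.55
-0.00 -0.01 0.00 0.87 10.36 -2.22
```

```bash
python3 -m creep '0 0 0 0 0 -0.6 45;0 0 0 0 0 -1.6 45;0 0 0 0 0 -2.6 45;0 0 0 0.2 1 -3 45;0 0 0 0.4 2.2 -3 45;0 0 0 0.6 3.6 -3 45;0 0 0 0.7 5 -3 45;0 0 0 0.8 6.4 -3 45;0 0 0 0.88 7.8 -3 45;0 0 0 0.88 9 -3 45;0 0 0 0.88 9.7 -3 45;0 0 0 0.88 9.76 -3 45' 2>&1 | tail -1; python3 -c "
from h import *
st();go((.605,-.162,.075,0),(.605,-.162,.0635,0))"
```

```text
gripper_force: 27.0
t22.9 pinch [ 0.6049 -0.1647  0.152 ] yaw -0.16 tilt 0.0 w 0.0531 gf 27.0 F [-0.1  0.6 -1.8]
0.00 0.00 -0.02 0.00 -0.09 2.57
0.00 0.00 -0.02 0.00 -0.09 2.95
```

```bash
python3 -m creep '0 0 0 0 0 1 45;0 0 0 0 0 1.9 45;0 0 0 0 0 2.4 45;0 0 0 0 0 2.6 45;0 0 0 0 0 2.7 45;0 0 0 0 0 2.78 45;0 0 0 0 0 2.85 45;0 0 0 0 0 2.85 45' 2>&1 | tail -1; python3 -c "
from h import *
st()"
```

```text
gripper_force: 27.0
t23.8 pinch [ 0.6054 -0.162   0.0672] yaw 0.03 tilt 0.0 w 0.0536 gf 27.0 F [ 0.3 -0.  -0.6]
```

```bash
python3 -m creep '0 0 0 0 0 0.06 45;0 0 0 0 0 0.1 45;0 0 0 0 0 0.13 45;0 0 0 0 0 0.16 45;0 0 0 0 0 0.16 45' 2>&1 | tail -1; python3 -c "
from h import *
st()"
```

```text
gripper_force: 27.8
t24.2 pinch [ 0.6053 -0.1621  0.0634] yaw 0.02 tilt 0.1 w 0.0528 gf 27.8 F [-5.2  1.7  9. ]
```

```bash
python3 -m creep '0 0 0 0 0 0 85;0 0 0 0 0 0 85;0 0 0 0 0 0 85;0 0 0 0 0 0 85;0 0 0 0 0 -0.5 85;0 0 0 0 0 -1.5 85;0 0 0 0 0 -3 85;0 0 0 0 0 -4 85;0 0 0 0 0 -4 85' 2>&1 | tail -1; python3 - <<'E'
from h import *
np.set_printoptions(precision=4,suppress=True)
st()
for n in("scene","top"):
    p=get_image(n);P=cloud(p)
    for (a,b,c,d) in((.42,.64,.08,.24),(.45,.68,-.3,-.05)):
        m=(P[...,0]>a)&(P[...,0]<b)&(P[...,1]>c)&(P[...,1]<d)&(P[...,2]>.068)&(P[...,2]<.084)&(p["depth"]>0)
        k,l,s,c=cv2.connectedComponentsWithStats(m.astype(np.uint8))
        for i in range(1,k):
            if s[i,4]>15: q=P[l==i];print(n,s[i,4],((q.min(0)+q.max(0))/2)[:2],q.max(0)[2])
go((.465,.163,.17,0))
E
```

```text
gripper_force: 0.0
t25.1 pinch [ 0.6067 -0.1626  0.1868] yaw 0.03 tilt 0.5 w 0.0847 gf 0.0 F [-0.8 -0.  -0.8]
scene 97 [0.4654 0.1617] 0.07745712632971802
scene 209 [ 0.6058 -0.163 ] 0.0783704670912132
top 75 [0.4649 0.1631] 0.08130644231684547
top 32 [ 0.5927 -0.1577] 0.08006819700856038
0.00 -0.00 0.00 -4.67 -10.84 0.40
```

```bash
python3 -m creep '0 0 0 -4.67 -10.84 0.4 85;0 0 0 -4.67 -10.84 0.4 85;0 0 0 -4.67 -10.84 0.4 85;0 0 0 -4.67 -10.84 0.4 85;0 0 0 -4.67 -10.84 0.4 85;0 0 0 -4.67 -10.84 0.4 85;0 0 0 -4.67 -10.84 0.4 85;0 0 0 -4.67 -10.84 0.4 85;0 0 0 -4.67 -10.84 0.4 85;0 0 0 -4.67 -10.84 0.4 85;0 0 0 -4.67 -10.84 0.4 85' 2>&1 | tail -1; python3 -c "
from h import *
st();go((.465,.163,.061,0))"
```

```text
gripper_force: 0.0
t26.4 pinch [0.4656 0.1619 0.1696] yaw -0.09 tilt 0.0 w 0.0851 gf 0.0 F [-0.5 -0.3 -0.1]
0.00 0.00 -0.01 -0.02 -0.04 3.62
```

```bash
python3 -m creep '0 0 0 -0.02 -0.02 0.5 85;0 0 0 -0.02 -0.02 1.3 85;0 0 0 -0.02 -0.02 2.1 85;0 0 0 -0.02 -0.02 2.9 85;0 0 0 -0.02 -0.02 3.4 85;0 0 0 -0.02 -0.02 3.6 85;0 0 0 -0.02 -0.02 3.6 45;0 0 0 -0.02 -0.02 3.6 45;0 0 0 -0.02 -0.02 3.6 45;0 0 0 -0.02 -0.02 3.6 45;0 0 0 -0.02 -0.02 3.6 45;0 0 0 -0.02 -0.02 3.6 45' 25 2>&1 | tail -1; python3 -c "
from h import *
st();go((.515,-.162,.15,0))"
```

```text
gripper_force: 26.9
t27.6 pinch [0.465  0.1635 0.0629] yaw 0.04 tilt 0.1 w 0.0538 gf 26.9 F [-0.5 -3.8  7.3]
0.00 -0.02 0.00 1.68 10.85 -2.90
```

```bash
python3 -m creep '0 0 0 0 0 -0.6 45;0 0 0 0 0 -1.6 45;0 0 0 0 0 -2.6 45;0 0 0 0.2 1.2 -3 45;0 0 0 0.5 2.6 -3 45;0 0 0 0.8 4 -3 45;0 0 0 1.1 5.5 -3 45;0 0 0 1.4 7 -3 45;0 0 0 1.6 8.5 -3 45;0 0 0 1.68 10 -3 45;0 0 0 1.68 10.7 -3 45;0 0 0 1.68 10.85 -3 45' 2>&1 | tail -1; python3 -c "
from h import *
st()"
python3 -m creep '0 0 0 0 0 0.4 45;0 0 0 0 0 1.2 45;0 0 0 0 0 2 45;0 0 0 0 0 2.4 45;0 0 0 0 0 2.6 45;0 0 0 0 0 2.7 45;0 0 0 0 0 2.78 45;0 0 0 0 0 2.85 45;0 0 0 0 0 2.88 45;0 0 0 0 0 2.88 45' 2>&1 | tail -1; python3 -c "
from h import *
st()"
```

```text
gripper_force: 27.2
t28.8 pinch [ 0.5148 -0.164   0.1518] yaw -0.15 tilt 0.0 w 0.0540 gf 27.2 F [ 0.8  0.7 -1. ]
gripper_force: 27.2
t29.8 pinch [ 0.515  -0.1619  0.0658] yaw 0.02 tilt 0.0 w 0.0539 gf 27.2 F [-0.   1.  -0.9]
```

```bash
python3 -m creep '0 0 0 0 0 0.05 45;0 0 0 0 0 0.08 45;0 0 0 0 0 0.1 45;0 0 0 0 0 0.13 45;0 0 0 0 0 0.13 45' 2>&1 | tail -1; python3 -c "
from h import *
st()"
```

```text
gripper_force: 28.2
t30.2 pinch [ 0.515  -0.1619  0.0629] yaw 0.03 tilt 0.1 w 0.0538 gf 28.2 F [-4.1  1.3 11.3]
```

```bash
python3 -m creep '0 0 0 0 0 0 85;0 0 0 0 0 0 85;0 0 0 0 0 0 85;0 0 0 0 0 0 85;0 0 0 0 0 -0.5 85;0 0 0 0 0 -1.5 85;0 0 0 0 0 -3 85;0 0 0 0 0 -4 85;0 0 0 0 0 -4 85' 2>&1 | tail -1; python3 - <<'E'
from h import *
np.set_printoptions(precision=4,suppress=True)
st()
for n in("scene","top"):
    p=get_image(n);P=cloud(p)
    for (a,b,c,d) in((.45,.68,-.3,-.05),):
        m=(P[...,0]>a)&(P[...,0]<b)&(P[...,1]>c)&(P[...,1]<d)&(P[...,2]>.068)&(P[...,2]<.084)&(p["depth"]>0)
        k,l,s,c=cv2.connectedComponentsWithStats(m.astype(np.uint8))
        for i in range(1,k):
            if s[i,4]>15: q=P[l==i];print(n,s[i,4],((q.min(0)+q.max(0))/2)[:2],q.max(0)[2])
    m=(P[...,0]>.48)&(P[...,0]<.58)&(P[...,1]>0)&(P[...,1]<.088)&(P[...,2]>.018)&(P[...,2]<.032)&(p["depth"]>0)
    q=P[m];print("ring",len(q),q.min(0),q.max(0))
go((.5275,-.01,.19,88.9),(.5275,-.01,.034,88.9))
E
```

```text
gripper_force: 0.0
t31.1 pinch [ 0.5163 -0.1625  0.1857] yaw 0.04 tilt 0.5 w 0.0853 gf 0.0 F [ 1.  -0.6 -0.6]
scene 190 [ 0.5152 -0.1642] 0.07801966551814266
scene 210 [ 0.6051 -0.1637] 0.07735793112857237
ring 95 [0.5049 0.0319 0.0201] [0.5478 0.0876 0.0287]
top 23 [ 0.6138 -0.1471] 0.08075785889066589
ring 73 [0.5055 0.0372 0.019 ] [0.5453 0.0877 0.0319]
0.00 -0.00 -11.11 0.43 -5.06 -0.28
0.00 -0.00 -11.11 0.42 -5.06 4.92
```

```bash
python3 -m creep '0 0 -11.11 0.37 -5.1 -0.3 0;0 0 -11.11 0.37 -5.1 -0.3 0;0 0 -11.11 0.37 -5.1 -0.3 0;0 0 -11.11 0.37 -5.1 -0.3 0;0 0 -11.11 0.37 -5.1 -0.3 0;0 0 -11.11 0.37 -5.1 -0.3 0;0 0 -11.11 0.37 -5.1 -0.3 0;0 0 -11.11 0.37 -5.1 -0.3 0;0 0 -11.11 0.37 -5.1 -0.3 0;0 0 -11.11 0.37 -5.1 -0.3 0;0 0 -11.11 0.37 -5.1 -0.3 0;0 0 -11.11 0.37 -5.1 -0.3 0' 2>&1 | tail -1; python3 -c "
from h import *
st();go((.5255,-.008,.034,88.9))"
```

```text
gripper_force: 0.0
t32.5 pinch [ 0.5254 -0.0087  0.1892] yaw 88.91 tilt 0.2 w -0.0000 gf 0.0 F [ 0.6 -0.  -0.5]
-0.02 -0.01 0.00 0.02 0.00 5.17
```

```bash
python3 -m creep '0 0 0 0 0 1.2 0;0 0 0 0 0 2.4 0;0 0 0 0 0 3.6 0;0 0 0 0 0 4.5 0;0 0 0 0 0 5 0;0 0 0 0 0 5.15 0;0 0 0 0 0 5.15 0;0 0 0 0 0 5.15 0' 2>&1 | tail -1; python3 -c "
from h import *
st()"
```

```text
gripper_force: 0.0
t33.2 pinch [ 0.5263 -0.0088  0.0368] yaw 88.88 tilt 0.1 w -0.0000 gf 0.0 F [-0.2  0.8  0.8]
```

```bash
python3 -m creep '0 0 0 0 0 0.15 0;0 0 0 0.4 0 0.15 0;0 0 0 0.8 0 0.15 0;0 0 0 1.1 0 0.15 0;0 0 0 1.5 0 0.15 0;0 0 0 2 0 0.15 0;0 0 0 2.5 0 0.15 0;0 0 0 3 0 0.15 0;0 0 0 3.5 0 0.15 0;0 0 0 4 0 0.15 0;0 0 0 4.5 0 0.15 0;0 0 0 4.8 0 0.15 0' 2>&1 | tail -1; python3 - <<'E'
from h import *
np.set_printoptions(precision=4,suppress=True)
st()
p=get_image("scene");P=cloud(p)
cv2.imwrite("pics/m.png",cv2.resize(p["image"][60:260,200:400],None,fx=3,fy=3,interpolation=2))
E
```

```text
gripper_force: 2.8
t34.5 pinch [0.5286 0.1367 0.0318] yaw 88.97 tilt 0.0 w 0.0004 gf 2.8 F [ 0.3 -6.3  3. ]
```

View pics/m.png

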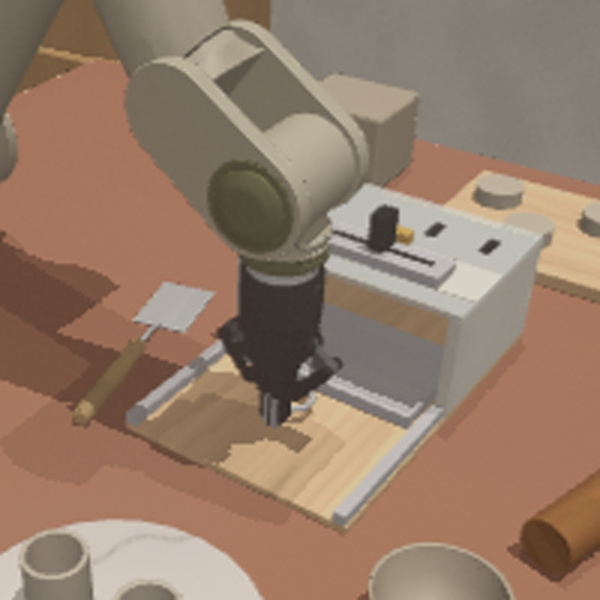

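The fingers are pushing the ring (crop (290,405)), and the tray is straight and entering. The wrist clears the roof.

```bash
python3 -m creep '0 0 0 0.3 0 0 0;0 0 0 0.6 0 0 0;0 0 0 0.9 0 0 0;0 0 0 1.2 0 0 0;0 0 0 1.45 0 0 0;0 0 0 1.6 0 0 0;0 0 0 1.6 0 0 0;0 0 0 1.6 0 0 0' 2>&1 | tail -1; python3 -c "
from h import *
st()"
python3 -m creep '0 0 0 -0.3 0 0 0;0 0 0 -1.3 0 0 0;0 0 0 -2.5 0 -1 0;0 0 0 -3.5 0 -2 0;0 0 0 -3.5 0 -4 0;0 0 0 -3.5 0 -6 0;0 0 0 -3.5 0 -7.5 60;0 0 0 -3.5 0 -7.5 60;0 0 0 -3.5 0 -7.5 60' 2>&1 | tail -1; python3 - <<'E'
from h import *
np.set_printoptions(precision=4,suppress=True)
st()
for n in("scene","top"):
    p=get_image(n);P=cloud(p)
    m=(P[...,0]>.48)&(P[...,0]<.58)&(P[...,1]>.15)&(P[...,1]<.235)&(P[...,2]>.018)&(P[...,2]<.032)&(p["depth"]>0)
    q=P[m];print("ring",len(q),q.min(0),q.max(0)) if len(q) else 0
    m=(P[...,0]>.42)&(P[...,0]<.65)&(P[...,1]>.26)&(P[...,1]<.33)&(P[...,2]>.172)&(P[...,2]<.19)
    q=P[m];print("damper",len(q),q.min(0),q.max(0)) if len(q) else 0
go((.5467,.294,.26,88.9),(.5467,.294,.166,88.9))
E
```

```text
gripper_force: 0.0
t35.3 pinch [0.5295 0.1836 0.0316] yaw 88.91 tilt 0.0 w -0.0004 gf 0.0 F [-0.8 -0.2  0.5]
gripper_force: 0.0
t36.2 pinch [0.5282 0.0776 0.2592] yaw 88.87 tilt 0.3 w 0.0434 gf 0.0 F [ 0.6 -1.7 -1.3]
ring 70 [0.5062 0.193  0.0215] [0.5505 0.2345 0.0284]
damper 47 [0.5364 0.2774 0.1723] [0.5562 0.3033 0.1804]
ring 4 [0.5258 0.2337 0.0262] [0.5365 0.2341 0.0287]
damper 56 [0.5374 0.2813 0.1724] [0.5568 0.3091 0.1869]
-0.01 -0.00 -0.00 7.22 0.50 -0.14
-0.01 -0.00 -0.00 7.22 0.51 2.99
```

```bash
python3 -m creep '0 0 0 1.6 0.5 -0.14 60;0 0 0 3.2 0.5 -0.14 60;0 0 0 4.8 0.5 -0.14 60;0 0 0 6.2 0.5 -0.14 60;0 0 0 7.22 0.5 -0.14 60;0 0 0 7.22 0.5 -0.14 60;0 0 0 7.22 0.5 1 60;0 0 0 7.22 0.5 2 60;0 0 0 7.22 0.5 2.6 60;0 0 0 7.22 0.5 2.98 60;0 0 0 7.22 0.5 2.98 60' 2>&1 | tail -1
python3 -m creep '0 0 0 0 0 0 10;0 0 0 0 0 0 10;0 0 0 0 0 0 10;0 0 0 0 0 0 10;0 0 0 0 0 0 10;0 0 0 0 -0.5 0 10;0 0 0 0 -1 0 10;0 0 0 0.02 -1.5 0 10;0 0 0 0.03 -1.9 0 10;0 0 0 0.04 -2.2 0 10;0 0 0 0.04 -2.2 0 10;0 0 0 0.04 -2.2 0 10' 25 2>&1 | tail -1;python3 -c "
from h import *
st()"
```

```text
gripper_force: 0.0
gripper_force: 28.8
t38.6 pinch [0.4808 0.296  0.1683] yaw 88.91 tilt 0.1 w 0.0198 gf 28.8 F [-2.3 -6.   8. ]
```

```bash
python3 -m creep '0 0 0 0 -0.1 0 10;0 0 0 0 -0.2 0 10;0 0 0 0 -0.25 0 10;0 0 0 0 -0.3 0 10;0 0 0 0 -0.35 0 10;0 0 0 0 -0.35 0 10' 2>&1 | tail -1;python3 -c "
from h import *
st()"
```

```text
gripper_force: 27.9
t39.2 pinch [0.4736 0.2961 0.1684] yaw 88.86 tilt 0.5 w 0.0196 gf 27.9 F [13.5 -6.9  0.6]
```

The end stop is reached: x = 0.4736 with 13 N against it. Release, retreat, check.

```bash
python3 -m creep '0 0 0 0 0.08 0 10;0 0 0 0 0.08 0 60;0 0 0 0 0.08 0 60;0 0 0 0 0.08 0 60;0 0 0 0 0.08 0 60;0 0 0 0 0.08 -1.5 60;0 0 0 0 0.08 -3 60;0 0 0 -2 0 -4 60;0 0 0 -4 0 -4 60;0 0 0 -5.5 0 -4 60;0 0 0 -6 0 -4 60;0 0 0 -6 0 -4 60' 2>&1 | tail -1;python3 - <<'E'
from h import *
np.set_printoptions(precision=4,suppress=True)
st()
p=get_image("scene");P=cloud(p)
m=(P[...,0]>.42)&(P[...,0]<.65)&(P[...,1]>.26)&(P[...,1]<.33)&(P[...,2]>.172)&(P[...,2]<.19)
q=P[m];print("damper",len(q),q.min(0),q.max(0))
for (a,b,c,d,lo) in((.45,.68,-.3,-.05,.068),(.42,.54,-.44,-.38,.0685),(.48,.58,.15,.235,.018)):
    m=(P[...,0]>a)&(P[...,0]<b)&(P[...,1]>c)&(P[...,1]<d)&(P[...,2]>lo)&(P[...,2]<lo+.016)
    k,l,s,c=cv2.connectedComponentsWithStats(m.astype(np.uint8))
    for i in range(1,k):
        if s[i,4]>30: q=P[l==i];print(s[i,4],((q.min(0)+q.max(0))/2),q.min(0)[1])
cv2.imwrite("pics/z.png",cv2.resize(p["image"][90:384,60:450],None,fx=2,fy=2,interpolation=2))
E
```

```text
gripper_force: 0.0
t40.4 pinch [0.4668 0.114  0.2876] yaw 88.65 tilt 0.0 w 0.0602 gf 0.0 F [0.5 0.8 1. ]
damper 42 [0.4643 0.2793 0.1721] [0.4841 0.3059 0.1807]
192 [ 0.5146 -0.1638  0.0727] -0.1904462959154148
204 [ 0.6057 -0.1629  0.0729] -0.1901040776009974
534 [ 0.4802 -0.4066  0.0715] -0.41798642817276405
72 [0.5284 0.213  0.0245] 0.19273951081253538
```

View pics/z.png

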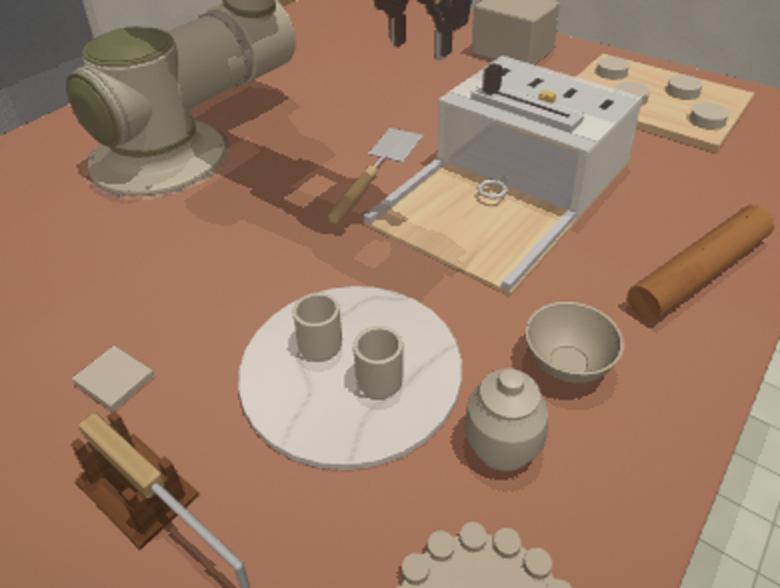

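Everything is in place: cups on the bat (crop (318,325), (378,360)), tray inside, damper shut at (493,78), hook in its rest.

```bash
python3 -c "
from rig import job
print(job.close_job())"
```

```text
the job is handed in; nothing more can be done
None
```

The job is handed in with no verdict returned: the last picture shows both cups (only two were there) upright on the bat, the tray about 74 mm inside the mouth, the damper at its shut stop and the hook in its rest.

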